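# Close the leaning bean jar: lid snug, bail home

### The job

Close up the bean jar that leans in the steel rack: screw its loose white lid down clockwise until it comes up snug on its gasket, just a small nudge past the point where it turns hard, without overtightening it. Then lift the wire bail that hangs folded beside the jar, swing it up over the lid and press its end bar fully home in the two hooks on the other side, and let go. Leave the vegetables and the tub beside the rack where they are.

Things in the scene. Friction and masses are not known exactly. Their poses are not given: they have to be found in the camera images.
- jar: Clear jar of dark red beans, 90 mm across, fixed in a steel rack that leans it 30 deg towards the robot. Origin: centre of its underside. z: up its leaning axis; x: up the slope, away from the robot; y: to the side where the bail is hinged. Along z: body to 80 mm, sloping shoulder to 94, neck 44 mm across to the lid's lower edge at 104 (home), lid top at 132, all on the axis.
- lid_top (a point): Centre of the top of the jar's white ribbed screw lid: cylinder 54 mm across, 28 mm tall, already on its thread, up to 2.5 mm above home. Its rotation turns with it. It tightens clockwise seen from above, down the axis. It runs freely (0.05 N m) for 1.0 to 2.4 rad, not known beforehand, so regrasp if needed, then meets its gasket; it does not turn back by itself.
- gasket (a joint): How far (rad) the lid is turned after its gasket met the rim; 0 while it runs freely. Torque then jumps to about 0.4 N m and rises 0.8 N m per further rad. Snug is 0.1 to 0.4 rad (0.5 to 0.7 N m); above 0.5 rad it is overtightened, beyond repair. It stays where it is left.
- rack: Steel rack under the jar, on the table; origin under the jar's bottom, at table height; z up, x and y as the jar's, but level. Fixed. Its only parts near the lid are thin upright rods 72 mm either side of the jar's axis (+y: the bail's hinge; -y: the hooks), up to 152 mm along the jar's axis; fingers opened to 120 mm over their backs can turn round the lid between them.
- bail (a joint): Angle (rad) of the bail, a U of 6 mm steel wire; its hinge line is parallel to the jar's x through y = 72, z = 140 mm in the jar's frame. 0.25 = straight out to the jar's +y; 0 = drooping 0.25 rad below that (folded); 1.82 = upright along the jar's axis; 3.39 (stop) = home over the lid, in the hooks. Stiff hinge (0.12 N m, about 1 N at the end bar): it stays where it is left and does not fall.
- bail_bar (a point): Middle of the bail's end bar, 144 mm from its hinge: wire 6 mm thick, 69 mm long, parallel to the jar's x, with an arm at each end. Pinch it across or push it with a fingertip. A second cross wire with a small flat pad, half way along the arms, comes over the lid.
- hooks (a point): Where the middle of the end bar lies when home: between two upward-open wire hooks, at x = 0, y = -72, z = 140 mm in the jar's frame. The hooks are 26 mm either side of it; 45 mm is free between them, and 65 mm below it.
- aubergine: Aubergine, 160 mm long, 68 mm thick, lying beside the rack under the folded bail; origin under its middle. A bystander.
- squash: Yellow squash, 130 mm long, 56 mm thick, lying by the rack's other side; origin under its middle. A bystander.
- tub: White plastic tub, 90 mm across, 60 mm tall, in front of the rack on the other side from the bail; origin under its middle. A bystander.

How it is judged:
By the outcome, as a careful person would: the job done as asked, in the order asked, and still so for the second after the job is handed in, with the robot touching nothing.
It also fails if it takes over 61 s, if anything falls off the work surface, if the arm or the gripper's body presses on something with over 40 N, if the wrist force passes 120 N, or if a joint passes its speed limit or range.

### The arm

A 7-joint arm with a two-finger parallel gripper is mounted at the origin on the work surface. World frame = base frame: x ahead of the robot, y to its left, z up, the work surface at z = 0. Lengths are in m, angles in rad, forces in N, time in s.
With the tool pointing down it reaches from about 0.425 to 0.875 m from the base axis. Payload 4.7 kg.
Tool frame: the origin (TCP) lies midway between the tips of the shut fingers; the grasp point (between the pads) lies 19 mm behind it; z points along the fingers, y is the line along which they close (so a half turn about z gives the same grasp; the last joint's range is limited). The gripper opens to 87 mm and grips with 3 to 60 N. Pads are 19 mm wide; open, the fingers measure 117 mm over their backs; the gripper's body (75 mm by 190 mm) begins 51 mm behind the grasp point.
Start: joints at [1.273, 0.321, -0.07, 1.45, 0.023, 1.371, -0.057], TCP at [0.199, -0.619, 0.223] pointing down, gripper open.
Joint ranges: [-2.86, 2.86], [-0.3, 2.09], [-1.38, 1.24], [0.06, 2.45], [-1.56, 4.7], [0.09, 2.05], [-2.69, 2.69]. Speed limits (rad/s): [2.57, 2.57, 3.14, 3.14, 3.14, 3.14, 3.14].

### API

Orientations are given as a rotation vector (axis times angle).
In Python, from bench import ctrl, get_image, calibration gives the robot as it stands.
- The arm moves only by the tool apply_moves, never from a script. Its arguments are lists of equal length, an entry for each row: "dp": the shift along the tool's x, y, z in m, a list of three; "twist": the turn, a rotation vector about the tool's x, y, z in rad, a list of three; "fingers": the closure, from 0 (fully open) to 1 (shut). In form: {"dp": [[dx, dy, dz], ...], "twist": [[ax, ay, az], ...], "fingers": [fingers, ...]}. A call has 1 to 10 rows; each row shifts and turns the commanded pose from where the row before left it, along the tool's axes as they then stand; what a row does not reach is not made up. A row lasts 1/10 s, in which the tool goes at most 50 mm and 8.59 degrees, less where a joint would pass 70% of its speed; a pose out of reach is approached as far as the arm can. A call is refused whole if a number of a shift passes 0.05 or a number of a turn 0.15, either way. A call with a gripper value outside its range is refused whole. The fingers move at their own pace and stop on an object; "newtons" is the grip in N (left out, the last holds). Time passes only in rows, so rows that do not move let the fingers close. It gives the time, the measured TCP pose, the force, the opening and the grip force at its end, in the units of the state.
- ctrl.get_state(): the state, without advancing time (a new reading comes with each control period).
- get_image(name): name is "side" or "top"; returns the picture (480x640x3 uint8, red, green, blue); there is no depth.
- calibration(name): a dict with "fx", "fy", "cx", "cy" (pixels), "k1" (the pictures are not rectified: a ray, as slopes to the right and down, at radius r is drawn at 1 + k1 r^2 times it, then the intrinsics apply), "eye" and "attitude" of the camera in the world. Camera axes: x right, y up, looking along -z (the intrinsics and any distortion apply to the point x, -y, -z); pixel columns grow to the right and rows downward; lengths in m; the calibration is good to about 2 mm. A picture is of the moment at which its call begins. calibration takes no time and is no camera call.
- ctrl.close_job(): hands the job in; it is judged then, once.
The state is a dict: "time": time; "joint_positions": joint angles; "qd": joint speeds; "joint_torque": joint torques, N m; "position": TCP position; "tool_rot": TCP orientation; "ft_force": force on the tool from outside, world axes, zero at the start; "torque": the same for the moment, N m; "grip_width": opening from 0.0 (shut) to 1.0 (fully open); "grip_force": force on a finger pad.
Only numpy, scipy, OpenCV 4.12 (cv2) and the standard library are available. Lean on these libraries where they do the work, as an engineer would, in place of code of your own. Each camera call takes 0.05 s, during which the arm holds its last target. There are 200 camera calls.

## Working session

There is one attempt and no reset: what is moved stays moved. The work goes in short steps, Python scripts to look and compute and a tool call to move; the robot and the scene stay as the last step left them, time stands still between calls to the robot, and variables do not carry over. Pictures are saved under pics/ and viewed, at most 12 in all, crops included, and the job is handed in when it is done.

Besides the shell and the picture viewer there is one more tool, called in YAML: its name, and indented under it one key for each argument. apply_moves: Moves the arm, as the interface text tells. Its arguments: {"type":"object","properties":{"dp":{"type":"array"},"twist":{"type":"array"},"fingers":{"type":"array"},"newtons":{"type":"number"}},"required":["dp","twist","fingers"]}

```bash
ls; mkdir -p pics
python3 - <<'E'
from bench import ctrl, get_image, calibration
import cv2
for n in("side","top"):
    cv2.imwrite(f"pics/{n}0.png",get_image(n)[:,:,::-1]); print(calibration(n))
print(ctrl.get_state())
E
```

```text
pics
{'fx': 521.5382009311135, 'fy': 521.5382009311135, 'cx': 318.0021202216314, 'cy': 230.4195179346749, 'k1': -0.14560721989468015, 'eye': array([0.13305807, 0.61500745, 0.64830714]), 'attitude': array([ 0.36015326, -1.26452483, -2.30928395])}
{'fx': 556.9424064456123, 'fy': 556.9424064456123, 'cx': 313.6278737889238, 'cy': 236.9194660176249, 'k1': -0.0005689240976581579, 'eye': array([ 0.35879147, -0.10720076,  1.16025016]), 'attitude': array([ 0.16199382, -0.12787165, -1.54651775])}
{'time': 0.1, 'joint_positions': array([ 1.27309168,  0.32174541, -0.07010704,  1.45153624,  0.02262594,
        1.37078295, -0.05687498]), 'qd': array([-0.00029353, -0.00108421, -0.00043579, -0.00375216,  0.00094632,
       -0.00018687, -0.00055494]), 'joint_torque': array([ 3.32380114e-05, -4.92570949e+01, -4.05798666e-01, -3.13396311e+01,
       -6.42091711e-02,  3.95317865e-02,  8.52245557e-05]), 'position': array([ 0.19921575, -0.61821262,  0.22158172]), 'tool_rot': array([-3.10184788e+00, -4.87667021e-01,  5.80236779e-04]), 'ft_force': array([0.03734826, 0.38793219, 0.03746515]), 'torque': array([ 0.00785035, -0.02211827, -0.0277044 ]), 'grip_force': 0.0, 'grip_width': 1.0018655011450193}
```

View pics/side0.png

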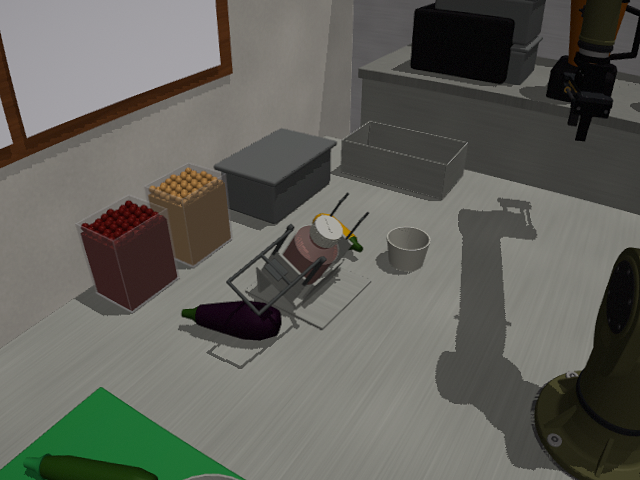

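View pics/top0.png

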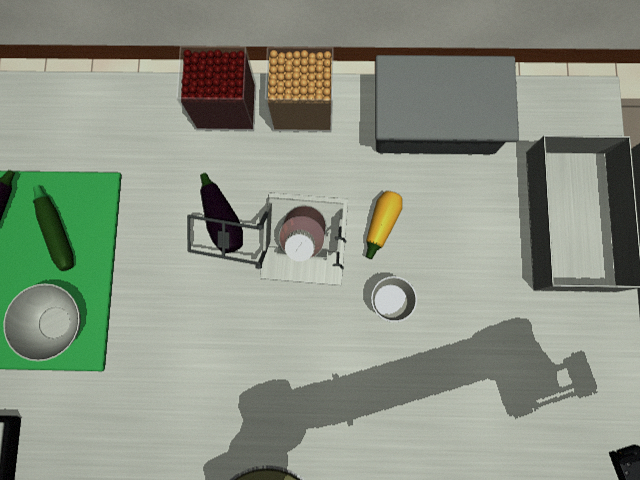

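The side view shows the lid at about (326,231), with the bail drooping towards the aubergine and its end bar around (246,290). In the top view the lid is at about (299,247), the bail bar at (190,232), the hooks at about (340,250), and the rack base spans (262–348, 193–285).

```bash
cat > h.py <<'E'
import numpy as np, cv2
from scipy.spatial.transform import Rotation as R
from bench import ctrl, get_image, calibration
C={n:calibration(n) for n in("side","top")}
def ray(n,u,v):
    c=C[n]; d=np.array([(u-c['cx'])/c['fx'],(v-c['cy'])/c['fy']]); s=d.copy()
    for _ in range(20): s=d/(1+c['k1']*(s@s))
    w=R.from_rotvec(c['attitude']).apply([s[0],-s[1],-1]); return c['eye'],w/np.linalg.norm(w)
def proj(n,p):
    c=C[n]; q=R.from_rotvec(c['attitude']).inv().apply(np.atleast_2d(p)-c['eye'])
    s=np.stack([q[:,0]/-q[:,2],-q[:,1]/-q[:,2]],1); s*=1+c['k1']*(s**2).sum(1,keepdims=True)
    return s*c['fx']+[c['cx'],c['cy']]
def tri(a,b):
    (e,d),(f,g)=ray("side",*a),ray("top",*b)
    t=np.linalg.lstsq(np.stack([d,-g],1),f-e,rcond=None)[0]
    p,q=e+t[0]*d,f+t[1]*g; return (p+q)/2,np.linalg.norm(p-q)
def plane(n,u,v,z):
    e,d=ray(n,u,v); return e+d*(z-e[2])/d[2]
E
python3 - <<'E'
import cv2
a=cv2.imread("pics/side0.png")[180:350,200:400]; b=cv2.imread("pics/top0.png")[180:300,170:360]
cv2.imwrite("pics/sc.png",cv2.resize(a,None,fx=3.5,fy=3.5,interpolation=cv2.INTER_CUBIC))
cv2.imwrite("pics/tc.png",cv2.resize(b,None,fx=4,fy=4,interpolation=cv2.INTER_CUBIC))
E
```

```text
(no output)
```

View pics/sc.png

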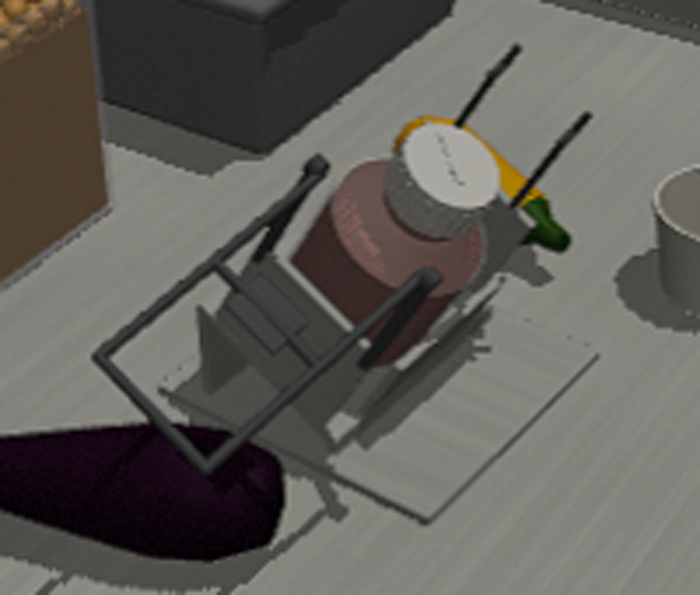

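View pics/tc.png

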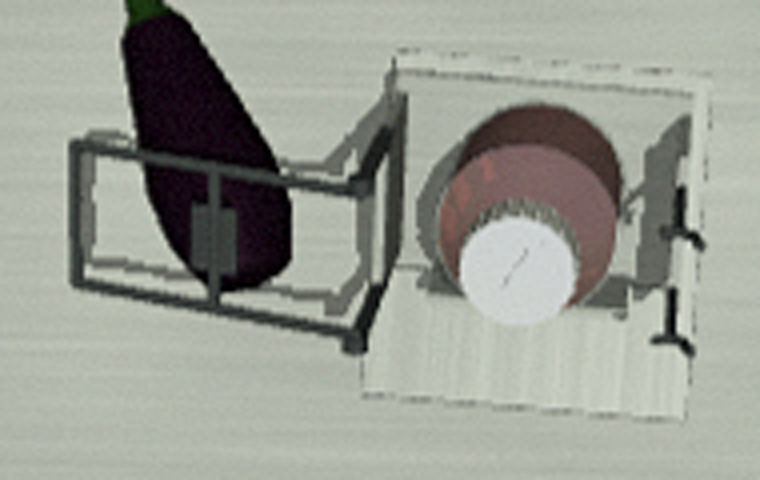

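Both crops show the features clearly. In side crop pixels (3.5x, offset 200,180): lid centre (450,165), hinge knobs (316,165) and (430,277), bar corners (100,357) and (208,466). In top crop pixels (4x, offset 170,180): lid (518,270), hinges (360,187) and (355,343), bar corners (77,147) and (77,283).

Run:
```python
from h import *
S=lambda a:np.array(a)/3.5+[200,180]-0.4; T=lambda a:np.array(a)/4+[170,180]-0.4
f={'lid':((450,165),(518,270)),'hf':((316,165),(362,187)),'hn':((430,278),(355,342)),'bf':((100,357),(77,147)),'bn':((208,466),(77,284))}
for n in("side","top"):
    im=cv2.imread(f"pics/{n}0.png").astype(int); p=proj(n,[0,0,0])
    m=(im.min(2)>(170 if n=="side" else 205)).astype(np.uint8)
    k,l,s,c=cv2.connectedComponentsWithStats(m); print(n,[(tuple(c[i].round(1)),s[i,:5]) for i in range(1,k) if s[i,4]>150])
P={}
for k,(a,b) in f.items(): P[k],e=tri(S(a),T(b)); print(k,P[k].round(4),round(e,4))
m=np.array([[0,0,.133],[.0345,.072,.14],[-.0345,.072,.14],[.0345,.2115,.1044],[-.0345,.2115,.1044]])
w=np.array([P[k] for k in('lid','hf','hn','bf','bn')])
r,rs=R.align_vectors(w-w.mean(0),m-m.mean(0)); A=r.as_matrix(); o=w.mean(0)-A@m.mean(0)
print(A.round(3),'o',o.round(4),'res',(w-(m@A.T+o)).round(4))
y=A[:,1].copy();print('yaw from y',np.arctan2(-y[0],y[1]),'tilt',np.degrees(np.arccos(A[2,2])))
```

```text
side []
top []
lid [ 0.5273 -0.0569  0.1581] 0.0011
hf [0.5598 0.0129 0.1846] 0.0021
hn [0.4941 0.0176 0.1462] 0.0004
bf [0.583  0.1508 0.1509] 0.001
bn [0.5232 0.1547 0.1185] 0.0005
[[ 0.869  0.059 -0.491]
 [-0.054  0.998  0.024]
 [ 0.491  0.005  0.871]] o [ 0.5918 -0.0604  0.0427] res [[ 0.0008  0.0002 -0.0005]
 [ 0.0024 -0.0001  0.0026]
 [-0.0033  0.0009 -0.0019]
 [-0.0001 -0.0006 -0.0008]
 [ 0.0001 -0.0004  0.0006]]
yaw from y -0.059023515182235226 tilt 29.416682814785815
```

```bash
cat >> h.py <<'E'
yaw=-0.059
A=(R.from_euler('z',yaw)*R.from_euler('y',-np.pi/6)).as_matrix()
m=np.array([[0,0,.133],[.0345,.072,.14],[-.0345,.072,.14],[.0345,.2115,.1044],[-.0345,.2115,.1044]])
w=np.array([[.5273,-.0569,.1581],[.5598,.0129,.1846],[.4941,.0176,.1462],[.583,.1508,.1509],[.5232,.1547,.1185]])
o=(w-m@A.T).mean(0)
def J(p): return A@np.array(p)+o
def inJ(p): return A.T@(np.array(p)-o)
def toolR(ang):  # tool z=-jar z; tool y at angle ang about tool z from jar +x
    z=-A[:,2]; y=R.from_rotvec(z*ang).apply(A[:,0]); return R.from_matrix(np.stack([np.cross(y,z),y,z],1))
def plan(p,Rt=None,pos=None,rot=None):
    s=ctrl.get_state(); Rc=R.from_rotvec(s['tool_rot']) if rot is None else rot; pos=s['position'] if pos is None else pos
    Rt=Rt or Rc
    print('dp now',Rc.inv().apply(p-pos).round(4),'dp after turn',Rt.inv().apply(p-pos).round(4),'twist',(Rc.inv()*Rt).as_rotvec().round(4))
def st():
    s=ctrl.get_state(); Rc=R.from_rotvec(s['tool_rot'])
    print('t',round(s['time'],2),'q',s['joint_positions'].round(3),'TCPjar',(inJ(s['position'])*1e3).round(1),'yang',round(float(np.arctan2(-(A.T@Rc.as_matrix())[1,1],(A.T@Rc.as_matrix())[0,1])),3),'axdot',round(float(-Rc.as_matrix()[:,2]@A[:,2]),4),
    'F',Rc.inv().apply(s['ft_force']).round(2),'T',Rc.inv().apply(s['torque']).round(3),'grip',round(s['grip_width']*87,1),round(s['grip_force'],1))
E
python3 - <<'E'
from h import *
print(o,(w-m@A.T-o).round(4)); st()
plan(J([0,0,.19]),toolR(-1.3))
E
```

```text
[ 0.59286509 -0.06104918  0.04396108] [[ 0.0008  0.0002 -0.001 ]
 [ 0.0027 -0.0003  0.0021]
 [-0.0033  0.0009 -0.0018]
 [-0.0001 -0.0006 -0.0007]
 [-0.0002 -0.0002  0.0014]]
t 0.1 q [ 1.273  0.322 -0.07   1.452  0.023  1.371 -0.057] TCPjar [-223.1 -579.4  333.9] yang 1.247 axdot 0.8657 F [ 0.15 -0.36 -0.04] T [0.001 0.024 0.028] grip 87.2 0.0
dp now [ 0.4571 -0.4439  0.0138] dp after turn [-0.0599  0.618   0.1439] twist [-0.6855 -0.0363 -2.4278]
```

apply_moves:
  dp:
    - [0.03,-0.03,-0.01]
    - [0.03,-0.03,-0.01]
    - [0.03,-0.03,-0.01]
    - [0.03,-0.03,-0.01]
    - [0.03,-0.03,-0.01]
    - [0.03,-0.03,0]
    - [0.03,-0.03,0]
    - [0.03,-0.03,0]
    - [0.03,-0.03,0]
    - [0.03,-0.03,0]
  twist:
    - [0,0,0]
    - [0,0,0]
    - [0,0,0]
    - [0,0,0]
    - [0,0,0]
    - [0,0,0]
    - [0,0,0]
    - [0,0,0]
    - [0,0,0]
    - [0,0,0]
  fingers: [0,0,0,0,0,0,0,0,0,0]

```text
time: 1.1
position: [0.3932, -0.2393, 0.2723]
tool_rot: [3.103, 0.488, -0.001]
ft_force: [0.4, -1.2, 0.1]
grip_width: 1.0
grip_force: 0.0
```

apply_moves:
  dp:
    - [0.03,-0.03,0]
    - [0.03,-0.03,0]
    - [0.03,-0.03,0]
    - [0.03,-0.03,0]
    - [0.03,-0.02,0]
    - [0,0,0]
  twist:
    - [0,0,0]
    - [0,0,0]
    - [0,0,0]
    - [0,0,0]
    - [0,0,0]
    - [0,0,0]
  fingers: [0,0,0,0,0,0]

```text
time: 1.7
position: [0.4944, -0.056, 0.2724]
tool_rot: [-3.099, -0.501, -0.002]
ft_force: [-0.1, -0.1, -0.5]
grip_width: 1.003
grip_force: 0.0
```

Run:
```python
from h import *
st(); plan(J([0,0,.19]),toolR(-1.3))
```

```text
t 1.7 q [ 0.726 -0.003 -0.656  1.722 -0.005  1.421 -1.18 ] TCPjar [ 28.9  -0.8 247.1] yang 1.239 axdot 0.8664 F [-0.14  0.04  0.47] T [ 0.025 -0.032  0.02 ] grip 87.2 0.0
dp now [0.0035 0.0007 0.0639] dp after turn [ 0.028  -0.0069  0.0571] twist [-0.6819 -0.0408 -2.42  ]
```

apply_moves:
  dp:
    - [0,0,0]
    - [0,0,0]
    - [0,0,0]
    - [0,0,0]
    - [0,0,0]
    - [0,0,0]
    - [0,0,0]
    - [0,0,0]
    - [0,0,0]
    - [0,0,0]
  twist:
    - [-0.04,-0.002,-0.142]
    - [-0.04,-0.002,-0.142]
    - [-0.04,-0.002,-0.142]
    - [-0.04,-0.002,-0.142]
    - [-0.04,-0.002,-0.142]
    - [-0.04,-0.002,-0.142]
    - [-0.04,-0.002,-0.142]
    - [-0.04,-0.002,-0.142]
    - [-0.04,-0.002,-0.142]
    - [-0.04,-0.002,-0.142]
  fingers: [0,0,0,0,0,0,0,0,0,0]

```text
time: 2.7
position: [0.4921, -0.0626, 0.2723]
tool_rot: [1.774, 2.134, 0.053]
ft_force: [0.2, 0.1, -0.0]
grip_width: 1.003
grip_force: 0.0
```

apply_moves:
  dp:
    - [0,0,0]
    - [0,0,0]
    - [0,0,0]
    - [0,0,0]
    - [0,0,0]
    - [0,0,0]
    - [0,0,0]
    - [0,0,0]
    - [0,0,0]
  twist:
    - [-0.04,-0.002,-0.142]
    - [-0.04,-0.002,-0.142]
    - [-0.04,-0.002,-0.142]
    - [-0.04,-0.002,-0.142]
    - [-0.04,-0.002,-0.142]
    - [-0.04,-0.002,-0.142]
    - [-0.04,-0.002,-0.142]
    - [0,0,0]
    - [0,0,0]
  fingers: [0,0,0,0,0,0,0,0,0]

```text
time: 3.6
position: [0.5304, -0.0648, 0.2662]
tool_rot: [0.591, 2.593, 0.062]
ft_force: [-0.2, 0.2, 0.3]
grip_width: 1.001
grip_force: 0.0
```

Run:
```python
from h import *
st(); plan(J([0,0,.165]),toolR(-1.3))
```

```text
t 3.6 q [ 0.229 -0.301 -0.149  2.073 -0.025  0.884  1.21 ] TCPjar [ 57.3  -7.4 223.5] yang -1.191 axdot 0.9986 F [ 0.16  0.16 -0.41] T [ 0.044  0.42  -0.004] grip 87.1 0.0
dp now [ 0.0544 -0.0117  0.0605] dp after turn [ 0.0572 -0.0082  0.0585] twist [-0.0442 -0.0289 -0.1096]
```

```bash
cat > fk.py <<'E'
from h import *
from scipy.optimize import least_squares
E_=lambda a,t:R.from_euler(a,t)
def fk(q,L):
    r=E_('z',-q[0])*E_('y',q[1]); p=np.array([0,0,L[0]])+r.apply([0,0,L[1]])
    r=r*E_('z',-q[2])*E_('y',q[3]); p=p+r.apply([0,0,L[2]])
    r=r*E_('z',-q[4])*E_('y',q[5])*E_('z',-q[6]); return p+r.apply([0,0,L[3]]),r
E
python3 - <<'E'
from fk import *
s=ctrl.get_state()
D=[([1.27309,.321745,-.070107,1.451536,.022626,1.370783,-.056875],[.19921575,-.61821,.22158]),([.726,-.003,-.656,1.722,-.005,1.421,-1.18],[.4944,-.056,.2724]),(s['joint_positions'],s['position'])]
f=least_squares(lambda L:np.concatenate([fk(q,L)[0]-p for q,p in D]),[.3,.4,.4,.2]);L=f.x
print(L,f.fun.round(4))
p,r=fk(D[2][0],L);print((r.inv()*R.from_rotvec(s['tool_rot'])).as_rotvec())
rot0=r.inv()*R.from_rotvec(s['tool_rot'])
lo=np.array([-2.86,-.3,-1.38,.06,-1.56,.09,-2.69]);hi=np.array([2.86,2.09,1.24,2.45,4.7,2.05,2.69])
def ik(p,Rt,q0):
    g=lambda q:(lambda a,b:np.concatenate([(a-p)*10,((b*rot0).inv()*Rt).as_rotvec(),0.002*(q-q0)]))(*fk(q,L))
    f=least_squares(g,np.clip(q0,lo+.02,hi-.02),bounds=(lo,hi));return f.x,np.abs(f.fun[:6]).max()
q=np.array(D[2][0])
for zz,a in[(.19,-1.3),(.165,-1.3),(.135,-1.3),(.101,-1.3),(.101,-.6),(.101,0),(.101,.6),(.101,1.35)]:
    q,e=ik(J([0,0,zz]),toolR(a),q); print(zz,a,q.round(2),round(e,4))
print('bail')
for th in np.arange(0,3.5,.4):
    t=th-.25; b=np.array([0,.072+.144*np.cos(t),.14+.144*np.sin(t)])
    for tilt in(0,.25,.52):
        Rt=R.from_rotvec(A[:,1]*tilt)*toolR(-1.571)
        x,e=ik(J(b)+Rt.apply([0,0,.019]),Rt,q); print(round(th,1),tilt,x.round(2),round(e,3))
E
```

```text
[0.25518387 0.48740576 0.50437706 0.3959586 ] [ 0.0239  0.0105 -0.001   0.0025  0.0231 -0.0006  0.0029  0.0266  0.0016]
[1.23314773e-16 1.84972160e-16 1.57079633e+00]
0.19 -1.3 [ 0.15 -0.3   0.    2.18 -0.07  0.82  1.43] 0.0835
0.165 -1.3 [ 0.14 -0.3   0.    2.25 -0.07  0.69  1.43] 0.0215
0.135 -1.3 [ 0.14 -0.25 -0.    2.28 -0.07  0.59  1.43] 0.0
0.101 -1.3 [ 0.14 -0.17 -0.    2.29 -0.08  0.51  1.43] 0.0
0.101 -0.6 [ 0.25 -0.17 -0.11  2.29 -0.12  0.51  0.77] 0.0
0.101 0 [ 0.35 -0.18 -0.2   2.29 -0.16  0.51  0.21] 0.0
0.101 0.6 [ 0.45 -0.18 -0.29  2.29 -0.2   0.51 -0.36] 0.0
0.101 1.35 [ 0.59 -0.19 -0.41  2.29 -0.26  0.52 -1.06] 0.0
bail
0.0 0 [ 0.25 -0.05 -0.66  2.2   0.4   0.54  0.8 ] 0.0
0.0 0.25 [ 0.41  0.11 -0.79  2.    0.26  0.83  0.99] 0.0
0.0 0.52 [ 0.44  0.34 -0.85  1.77  0.28  1.15  1.01] 0.0
0.4 0 [ 0.09 -0.18 -0.5   2.19  0.25  0.65  0.92] 0.0
0.4 0.25 [ 0.29 -0.03 -0.65  1.99  0.12  0.92  1.09] 0.0
0.4 0.52 [ 0.45  0.22 -0.85  1.77  0.17  1.22  1.07] 0.0
0.8 0 [-0.03 -0.3  -0.35  2.18  0.17  0.77  1.02] 0.0
0.8 0.25 [ 0.18 -0.15 -0.48  1.99  0.04  1.02  1.19] 0.0
0.8 0.52
[... 366 characters left out ...]
0.04  1.41  1.44] 0.0
2.0 0 [-0.03 -0.3   0.    2.01  0.05  1.13  1.46] 0.225
2.0 0.25 [ 0.   -0.3  -0.    2.01  0.02  1.17  1.51] 0.005
2.0 0.52 [ 0.4  -0.1  -0.35  1.81 -0.03  1.42  1.56] 0.0
2.4 0 [ 0.19 -0.3   0.    2.06 -0.09  1.05  1.74] 0.184
2.4 0.25 [ 0.17 -0.27 -0.02  2.03 -0.03  1.11  1.68] 0.0
2.4 0.52 [ 0.49 -0.07 -0.34  1.82 -0.02  1.38  1.66] 0.0
2.8 0 [ 0.32 -0.3   0.    2.16 -0.18  0.86  1.92] 0.08
2.8 0.25 [ 0.31 -0.2  -0.05  2.04 -0.07  1.03  1.8 ] 0.0
2.8 0.52 [ 0.61  0.01 -0.4   1.83  0.    1.3   1.72] 0.0
3.2 0 [-0.01 -0.26  0.31  2.25 -0.07  0.63  1.86] 0.0
3.2 0.25 [ 0.48 -0.1  -0.18  2.05 -0.1   0.92  1.86] 0.0
3.2 0.52 [ 0.74  0.11 -0.54  1.83  0.06  1.22  1.7 ] 0.0
```

apply_moves:
  dp:
    - [0.003,-0.001,0.014]
    - [0.006,-0.002,0.014]
    - [0.012,-0.002,0.012]
    - [0.012,-0.002,0.009]
    - [0.012,-0.002,0.006]
    - [0.011,-0.002,0.005]
    - [0,0,0]
  twist:
    - [0,0,0]
    - [0,0,0]
    - [0,0,-0.02]
    - [-0.01,-0.007,-0.03]
    - [-0.015,-0.01,-0.03]
    - [-0.015,-0.01,-0.03]
    - [0,0,0]
  fingers: [0,0,0,0,0,0,0]

```text
time: 4.3
position: [0.5136, -0.0563, 0.182]
tool_rot: [0.428, 2.596, 0.07]
ft_force: [-0.2, 0.2, -0.4]
grip_width: 1.002
grip_force: 0.0
```

Run:
```python
from h import *
st(); plan(J([0,0,.14]),toolR(-1.3))
for n in("side","top"): cv2.imwrite(f"pics/{n}1.png",get_image(n)[:,:,::-1])
a=cv2.imread("pics/side1.png")[120:340,180:420]; b=cv2.imread("pics/top1.png")[140:340,180:420]
cv2.imwrite("pics/c1.png",np.hstack([cv2.resize(a,(400,367)),cv2.resize(b,(400,367))]))
```

```text
t 4.3 q [ 0.247 -0.301 -0.162  2.255 -0.092  0.672  1.381] TCPjar [2.000e-01 1.000e-01 1.592e+02] yang -1.303 axdot 0.9999 F [0.41 0.09 0.28] T [0.095 0.549 0.029] grip 87.2 0.0
dp now [ 0.     -0.      0.0192] dp after turn [ 0.0002 -0.0001  0.0192] twist [-0.0039 -0.0101  0.0033]
```

View pics/c1.png

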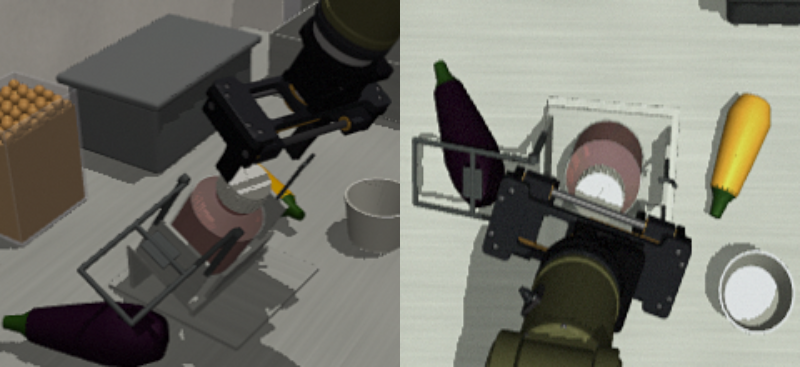

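The crop shows the open fingers centred over the lid and straddling it (lid at about (245,190) in the left panel). They clear the hinge and hook rods, so I'm descending.

apply_moves:
  dp:
    - [0,0,0.01]
    - [0,0,0.01]
    - [0,0,0.01]
    - [0,0,0.01]
    - [0,0,0.008]
    - [0,0,0.006]
    - [0,0,0.003]
    - [0,0,0]
  twist:
    - [0,0,0]
    - [0,-0.005,0]
    - [-0.004,-0.005,0]
    - [0,0,0]
    - [0,0,0]
    - [0,0,0]
    - [0,0,0]
    - [0,0,0]
  fingers: [0,0,0,0,0,0,0,0]

```text
time: 5.2
position: [0.5441, -0.0582, 0.1346]
tool_rot: [0.422, 2.582, 0.073]
ft_force: [-0.7, -0.5, -0.4]
grip_width: 0.999
grip_force: 0.0
```

Run:
```python
from h import *
st(); plan(J([0,0,.101]),toolR(-1.3))
```

```text
t 5.2 q [ 0.25  -0.174 -0.177  2.268 -0.071  0.519  1.367] TCPjar [ 3.000e+00 -1.000e-01  1.029e+02] yang -1.306 axdot 1.0 F [ 0.58 -0.75  0.01] T [0.072 0.459 0.024] grip 86.9 0.0
dp now [ 0.0029 -0.0007  0.0019] dp after turn [ 0.0029 -0.0007  0.0019] twist [0.0014 0.0033 0.0058]
```

apply_moves:
  dp:
    - [0.003,-0.001,0.001]
    - [0,0,0]
    - [0,0,0]
    - [0,0,0]
    - [0,0,0]
    - [0,0,0]
    - [0,0,0]
    - [0,0,0]
  twist:
    - [0,0,0]
    - [0,0,0]
    - [0,0,0]
    - [0,0,0]
    - [0,0,0]
    - [0,0,0]
    - [0,0,0]
    - [0,0,0]
  fingers: [0,0.2,0.4,0.6,0.6,0.6,0.6,0.6]
  newtons: 12

```text
time: 6.0
position: [0.5417, -0.059, 0.1326]
tool_rot: [0.422, 2.581, 0.072]
ft_force: [-2.0, -2.7, 1.5]
grip_width: 0.616
grip_force: 12.0
```

Run:
```python
from h import *
st()
```

```text
t 6.0 q [ 0.251 -0.177 -0.176  2.275 -0.072  0.514  1.369] TCPjar [ -0.   -1.  102.4] yang -1.306 axdot 1.0 F [-0.01 -2.95 -2.24] T [0.729 0.42  0.02 ] grip 53.6 12.0
```

apply_moves:
  dp:
    - [0,-0.001,0]
    - [0,0,0]
    - [0,0,0.0002]
    - [0,0,0.0002]
    - [0,0,0.0002]
    - [0,0,0.0002]
    - [0,0,0.0002]
    - [0,0,0]
    - [0,0,0]
    - [0,0,0]
  twist:
    - [0,0,0]
    - [0,0,0]
    - [0,0,0.1]
    - [0,0,0.1]
    - [0,0,0.1]
    - [0,0,0.1]
    - [0,0,0.1]
    - [0,0,0.1]
    - [0,0,0.1]
    - [0,0,0]
  fingers: [0.7,0.7,0.7,0.7,0.7,0.7,0.7,0.7,0.7,0.7]
  newtons: 45

```text
time: 7.0
position: [0.5415, -0.06, 0.1315]
tool_rot: [1.302, 2.309, 0.313]
ft_force: [-6.0, -2.1, 5.2]
grip_width: 0.612
grip_force: 45.0
```

Run:
```python
from h import *
st()
```

```text
t 7.0 q [ 0.362 -0.175 -0.275  2.272 -0.115  0.513  0.707] TCPjar [ -0.7  -2.  101.5] yang -0.603 axdot 1.0 F [-0.64 -3.41 -7.46] T [1.083 0.066 0.003] grip 53.3 45.0
```

apply_moves:
  dp:
    - [0,-0.0005,0]
    - [0,0,0]
    - [0,0,0]
    - [0,0,0]
  twist:
    - [0,0,0.1]
    - [0,0,0.1]
    - [0,0,0.1]
    - [0,0,0]
  fingers: [0.7,0.7,0.7,0.7]

```text
time: 7.4
position: [0.5412, -0.0602, 0.1311]
tool_rot: [1.647, 2.111, 0.41]
ft_force: [-3.2, -2.7, 2.7]
grip_width: 0.612
grip_force: 45.0
```

Run:
```python
from h import *
st()
s=ctrl.get_state();print(s['joint_torque'].round(3))
```

```text
t 7.4 q [ 0.409 -0.175 -0.318  2.272 -0.133  0.512  0.426] TCPjar [ -1.1  -2.2 101.3] yang -0.305 axdot 1.0 F [-2.34 -2.05 -3.84] T [ 1.076 -0.384  0.055] grip 53.2 45.0
[ -1.547 -18.13   -0.396 -30.52   -0.723  -3.01   -0.647]
```

apply_moves:
  dp:
    - [0,0,0.0002]
    - [0,0,0]
    - [0,0,0]
  twist:
    - [0,0,0.1]
    - [0,0,0.1]
    - [0,0,0]
  fingers: [0.7,0.7,0.7]

```text
time: 7.7
position: [0.541, -0.0603, 0.1307]
tool_rot: [1.865, 1.954, 0.47]
ft_force: [-5.2, -2.9, 4.4]
grip_width: 0.611
grip_force: 45.0
```

```bash
cat > s.py <<'E'
from h import *
st(); print(ctrl.get_state()['joint_torque'][6].round(3))
E
python3 s.py
```

```text
t 7.7 q [ 0.441 -0.175 -0.347  2.271 -0.145  0.513  0.237] TCPjar [ -1.5  -2.3 101.1] yang -0.106 axdot 1.0 F [-3.   -2.5  -6.34] T [ 1.1   -0.681  0.028] grip 53.1 45.0
-0.546
```

apply_moves:
  dp:
    - [0,0,0.0002]
    - [0,0,0]
    - [0,0,0]
  twist:
    - [0,0,0.1]
    - [0,0,0.1]
    - [0,0,0]
  fingers: [0.7,0.7,0.7]

```text
time: 8.0
position: [0.5408, -0.0603, 0.1303]
tool_rot: [2.071, 1.775, 0.528]
ft_force: [-6.3, -2.4, 4.1]
grip_width: 0.614
grip_force: 45.0
```

```bash
python3 s.py
```

```text
t 8.0 q [ 0.474 -0.176 -0.377  2.27  -0.157  0.513  0.048] TCPjar [ -1.9  -2.4 100.8] yang 0.094 axdot 1.0 F [-3.09 -2.92 -6.64] T [ 1.072 -0.884  0.006] grip 53.4 45.0
-0.548
```

apply_moves:
  dp:
    - [0,0,0.0002]
    - [0,0,0]
    - [0,0,0]
  twist:
    - [0,0,0.1]
    - [0,0,0.1]
    - [0,0,0]
  fingers: [0.7,0.7,0.7]

```text
time: 8.3
position: [0.5406, -0.0602, 0.13]
tool_rot: [2.262, 1.577, 0.582]
ft_force: [-8.0, -2.3, 3.7]
grip_width: 0.609
grip_force: 45.0
```

```bash
python3 s.py
```

```text
t 8.3 q [ 0.507 -0.176 -0.407  2.27  -0.169  0.514 -0.141] TCPjar [ -2.2  -2.3 100.6] yang 0.294 axdot 1.0 F [-4.05 -3.93 -7.17] T [ 1.018 -1.097  0.044] grip 53.0 45.0
-0.549
```

apply_moves:
  dp:
    - [-0.0005,-0.001,-0.0003]
    - [0,0,0]
    - [0,0,0]
  twist:
    - [0,0,0.1]
    - [0,0,0.1]
    - [0,0,0]
  fingers: [0.7,0.7,0.7]

```text
time: 8.6
position: [0.5403, -0.0601, 0.1299]
tool_rot: [2.435, 1.36, 0.634]
ft_force: [-2.4, -2.7, -0.7]
grip_width: 0.61
grip_force: 45.0
```

```bash
python3 s.py
```

```text
t 8.6 q [ 0.539 -0.179 -0.436  2.271 -0.185  0.512 -0.326] TCPjar [ -2.6  -2.2 100.7] yang 0.493 axdot 1.0 F [-3.56 -0.65 -0.5 ] T [ 0.437 -1.117  0.008] grip 53.1 45.0
-0.645
```

apply_moves:
  dp:
    - [-0.0005,0,0]
    - [0,0,0]
    - [0,0,0]
  twist:
    - [0,0,0.1]
    - [0,0,0.1]
    - [0,0,0]
  fingers: [0.7,0.7,0.7]

```text
time: 8.9
position: [0.5401, -0.06, 0.1297]
tool_rot: [2.591, 1.128, 0.68]
ft_force: [-0.3, -1.4, -2.6]
grip_width: 0.611
grip_force: 45.0
```

```bash
python3 s.py
```

```text
t 8.9 q [ 0.572 -0.18  -0.466  2.27  -0.2    0.513 -0.51 ] TCPjar [ -2.9  -2.  100.6] yang 0.691 axdot 1.0 F [-2.01 -0.28  2.13] T [ 0.334 -0.921 -0.024] grip 53.2 45.0
-0.641
```

apply_moves:
  dp:
    - [-0.0003,0,-0.0002]
    - [0,0,0]
    - [0,0,0]
  twist:
    - [0,0,0.1]
    - [0,0,0.1]
    - [0,0,0]
  fingers: [0.7,0.7,0.7]

```text
time: 9.2
position: [0.5398, -0.0597, 0.1296]
tool_rot: [2.726, 0.879, 0.72]
ft_force: [1.7, -0.0, -5.3]
grip_width: 0.61
grip_force: 45.0
```

```bash
python3 s.py
```

```text
t 9.2 q [ 0.606 -0.183 -0.496  2.27  -0.215  0.514 -0.695] TCPjar [ -3.1  -1.8 100.7] yang 0.888 axdot 1.0 F [-0.85 -0.79  5.46] T [ 0.326 -0.741 -0.356] grip 53.1 45.0
-0.989
```

apply_moves:
  dp:
    - [0,0,-0.0004]
    - [0,0,0]
  twist:
    - [0,0,0.1]
    - [0,0,0]
  fingers: [0.7,0.7]

```text
time: 9.4
position: [0.5396, -0.0596, 0.1298]
tool_rot: [2.787, 0.747, 0.738]
ft_force: [3.9, 0.3, -9.8]
grip_width: 0.613
grip_force: 45.0
```

```bash
python3 s.py; python3 s.py
```

```text
t 9.4 q [ 0.623 -0.184 -0.511  2.27  -0.223  0.515 -0.787] TCPjar [ -3.2  -1.7 101. ] yang 0.988 axdot 1.0 F [-1.02 -1.34 10.37] T [ 0.226 -0.639 -0.456] grip 53.3 45.0
-1.042
t 9.4 q [ 0.623 -0.184 -0.511  2.27  -0.223  0.515 -0.787] TCPjar [ -3.2  -1.7 101. ] yang 0.988 axdot 1.0 F [-1.02 -1.34 10.37] T [ 0.226 -0.639 -0.456] grip 53.3 45.0
-1.042
```

apply_moves:
  dp:
    - [0,0,0.0005]
    - [0,0,0]
  twist:
    - [0,0,0.1]
    - [0,0,0]
  fingers: [0.7,0.7]

```text
time: 9.6
position: [0.5396, -0.0595, 0.1295]
tool_rot: [2.842, 0.612, 0.754]
ft_force: [-0.0, 0.3, -6.4]
grip_width: 0.614
grip_force: 45.0
```

```bash
python3 s.py
```

```text
t 9.6 q [ 0.641 -0.185 -0.528  2.269 -0.229  0.516 -0.881] TCPjar [ -3.3  -1.6 100.7] yang 1.088 axdot 1.0 F [-2.73 -1.7   5.48] T [ 0.655 -0.952 -0.454] grip 53.4 45.0
-1.128
```

Run:
```python
from h import *
for i in range(5):
    for n in("side","top"): im=get_image(n)
    s=ctrl.get_state(); Rc=R.from_rotvec(s['tool_rot']); print(Rc.inv().apply(s['torque']).round(3),s['joint_torque'][6].round(3))
```

```text
[ 0.733 -0.919 -0.545] -0.553
[ 0.902 -1.009 -0.541] -0.575
[ 1.074 -0.92  -0.543] -0.608
[ 1.276 -0.918 -0.646] -0.634
[ 1.431 -1.04  -0.584] -0.651
```

The gasket torque averages about 0.57 N·m, which gives a gasket angle of about 0.23 rad. That agrees with the turn count and is inside the snug band, so I'm releasing and retreating.

apply_moves:
  dp:
    - [0,0,0]
    - [0,0,0]
    - [0,0,0]
    - [0,0,0]
    - [0,0,0]
  twist:
    - [0,0,0]
    - [0,0,0]
    - [0,0,0]
    - [0,0,0]
    - [0,0,0]
  fingers: [0.4,0.1,0,0,0]

```text
time: 10.6
position: [0.5422, -0.0616, 0.1326]
tool_rot: [2.84, 0.599, 0.763]
ft_force: [0.9, -0.4, -0.5]
grip_width: 0.89
grip_force: 0.0
```

```bash
python3 s.py
```

```text
t 10.6 q [ 0.642 -0.186 -0.526  2.266 -0.229  0.513 -0.886] TCPjar [  0.5  -3.5 102. ] yang 1.096 axdot 1.0 F [0.31 0.5  0.87] T [ 0.227 -0.511 -0.019] grip 77.4 0.0
-0.038
```

apply_moves:
  dp:
    - [0,0,-0.01]
    - [0,0,-0.01]
    - [0,0,-0.01]
    - [0,0,-0.01]
    - [0,0,-0.01]
    - [0,0,0]
  twist:
    - [0,0,0]
    - [0,0,0]
    - [0,0,0]
    - [0,0,0]
    - [0,0,0]
    - [0,0,0]
  fingers: [0,0,0,0,0,0]

```text
time: 11.2
position: [0.5156, -0.058, 0.1745]
tool_rot: [2.843, 0.605, 0.76]
ft_force: [-0.1, 0.9, 0.3]
grip_width: 1.002
grip_force: 0.0
```

```bash
cat >> h.py <<'E'
def bailR(tilt): return R.from_rotvec(A[:,1]*tilt)*toolR(-np.pi/2)
bar0=np.array([.5531,.1528,.1347])
E
python3 - <<'E'
from h import *
st(); Rt=bailR(.3); p=ctrl.get_state()['position']+[0,0,.08]
plan(p,Rt); plan(bar0+Rt.apply([0,0,.019-.06]),Rt,p,Rt); print(inJ(bar0))
im=get_image("top"); b=im[200:300,250:350,::-1]; cv2.imwrite("pics/c2.png",cv2.resize(b,(500,500),interpolation=cv2.INTER_CUBIC))
E
```

```text
t 11.2 q [ 0.453 -0.302 -0.33   2.269 -0.211  0.638 -0.904] TCPjar [ -1.7  -1.5 151.7] yang 1.093 axdot 1.0 F [ 0.38 -0.8  -0.33] T [ 0.297 -0.526 -0.019] grip 87.2 0.0
dp now [ 0.0359  0.0184 -0.0691] dp after turn [-0.0177  0.     -0.078 ] twist [ 0.4064  0.096  -2.6361]
dp now [0.0022 0.2126 0.0814] dp after turn [0.0022 0.2126 0.0814] twist [0. 0. 0.]
[7.14122309e-05 2.11132301e-01 1.04735049e-01]
```

apply_moves:
  dp:
    - [0,0,0]
    - [0,0,0]
    - [0,0,0]
    - [0,0,0]
    - [0,0,0]
    - [0,0,0]
    - [0,0,0]
    - [0,0,0]
    - [0,0,0]
    - [0,0,0]
  twist:
    - [0.0225,0.005,-0.146]
    - [0.0225,0.005,-0.146]
    - [0.0225,0.005,-0.146]
    - [0.0225,0.005,-0.146]
    - [0.0225,0.005,-0.146]
    - [0.0225,0.005,-0.146]
    - [0.0225,0.005,-0.146]
    - [0.0225,0.005,-0.146]
    - [0.0225,0.005,-0.146]
    - [0.0225,0.005,-0.146]
  fingers: [0,0,0,0,0,0,0,0,0,0]

```text
time: 12.25
position: [0.5153, -0.059, 0.174]
tool_rot: [1.65, 2.357, 0.413]
ft_force: [-0.3, 0.1, 0.4]
grip_width: 1.002
grip_force: 0.0
```

apply_moves:
  dp:
    - [0,0,0]
    - [0,0,0]
    - [0,0,0]
    - [0,0,0]
    - [0,0,0]
    - [0,0,0]
    - [0,0,0]
    - [0,0,0]
    - [0,0,0]
  twist:
    - [0.0225,0.005,-0.146]
    - [0.0225,0.005,-0.146]
    - [0.0225,0.005,-0.146]
    - [0.0225,0.005,-0.146]
    - [0.0225,0.005,-0.146]
    - [0.0225,0.005,-0.146]
    - [0.0225,0.005,-0.146]
    - [0.0225,0.005,-0.146]
    - [0,0,0]
  fingers: [0,0,0,0,0,0,0,0,0]

```text
time: 13.15
position: [0.5156, -0.058, 0.174]
tool_rot: [0.099, 2.915, -0.013]
ft_force: [-0.4, 0.1, 0.3]
grip_width: 0.998
grip_force: 0.0
```

Run:
```python
from h import *
st(); Rt=bailR(.3); s=ctrl.get_state();p=s['position']+[0,0,.08]
plan(p,Rt); plan(bar0+Rt.apply([0,0,.019-.06]),Rt,p,Rt); print(s['ft_force'])
```

```text
t 13.15 q [ 7.800e-02 -9.300e-02 -1.800e-02  2.026e+00  1.000e-03  9.840e-01
  1.561e+00] TCPjar [ -2.   -1.5 151.3] yang -1.563 axdot 0.9557 F [ 0.36  0.1  -0.42] T [-0.045  0.166  0.021] grip 86.8 0.0
dp now [-0.0178 -0.0001 -0.078 ] dp after turn [-0.0177  0.     -0.078 ] twist [-0.003   0.0012 -0.0087]
dp now [0.002  0.2126 0.0808] dp after turn [0.002  0.2126 0.0808] twist [0. 0. 0.]
[-0.43091881  0.13360287  0.32721155]
```

View pics/c2.png

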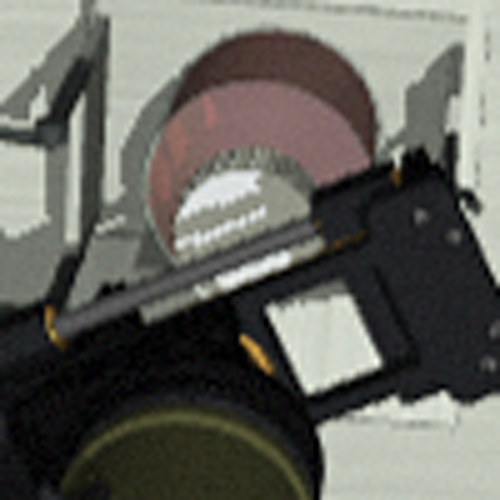

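The lid is partly hidden by the gripper, so the mark can't be seen here. The arm is clear of the rack, and next I'm moving to hover over the bail's end bar.

apply_moves:
  dp:
    - [-0.008,0,-0.035]
    - [-0.008,0,-0.035]
    - [0,0.035,0]
    - [0,0.036,0]
    - [0,0.036,0]
    - [0,0.036,0.008]
    - [0,0.035,0.03]
    - [0,0.035,0.035]
    - [0,0,0]
  twist:
    - [0,0,0]
    - [0,0,0]
    - [0,0,0]
    - [0,0,0]
    - [0,0,0]
    - [0,0,0]
    - [0,0,0]
    - [0,0,-0.008]
    - [0,0,0]
  fingers: [0,0,0,0,0,0,0,0,0]

```text
time: 14.05
position: [0.5431, 0.1572, 0.1686]
tool_rot: [0.086, 2.925, -0.011]
ft_force: [-0.4, -1.1, -0.3]
grip_width: 1.003
grip_force: 0.0
```

Run:
```python
from h import *
st(); Rt=bailR(.3)
plan(bar0+Rt.apply([0,0,.019]),Rt)
a=get_image("side")[160:340,180:380,::-1];b=get_image("top")[140:320,160:360,::-1]
cv2.imwrite("pics/c3.png",np.hstack([cv2.resize(x,(400,360),interpolation=cv2.INTER_CUBIC) for x in(a,b)]))
```

```text
t 14.05 q [-0.109  0.041 -0.286  1.907  0.126  1.005  1.06 ] TCPjar [  8.2 215.  139.2] yang -1.572 axdot 0.9529 F [ 0.35 -1.1   0.21] T [-0.06   0.201  0.006] grip 87.3 0.0
dp now [-0.0029 -0.0038  0.0543] dp after turn [-0.0024 -0.0038  0.0543] twist [-0.0014 -0.0083  0.0006]
```

View pics/c3.png

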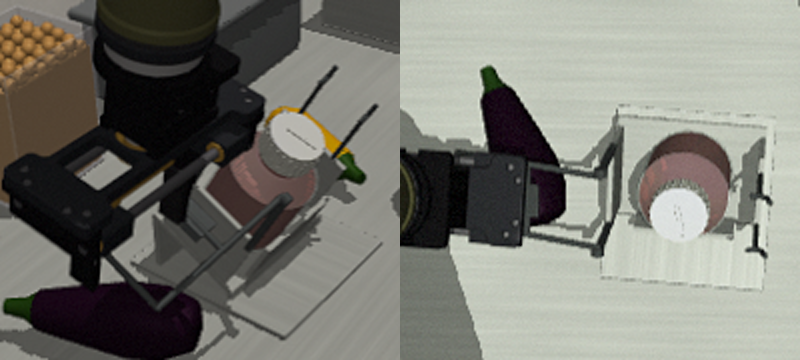

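The side panel shows the open fingers above the bar, straddling it around (130,270). The mark on the lid top has turned by about 2.4 rad, so it followed the grip. Now I'm lowering onto the bar and pinching it.

apply_moves:
  dp:
    - [-0.003,-0.004,0.01]
    - [0,0,0.012]
    - [0,0,0.012]
    - [0,0,0.01]
    - [0,0,0.008]
    - [0,0,0]
    - [0,0,0]
    - [0,0,0]
    - [0,0,0]
    - [0,0,0]
  twist:
    - [0,-0.008,0]
    - [0,0,0]
    - [0,0,0]
    - [0,0,0]
    - [0,0,0]
    - [0,0,0]
    - [0,0,0]
    - [0,0,0]
    - [0,0,0]
    - [0,0,0]
  fingers: [0,0,0,0,0.2,0.5,0.8,1,1,1]
  newtons: 10

```text
time: 15.15
position: [0.5612, 0.1473, 0.1243]
tool_rot: [0.09, 2.908, -0.015]
ft_force: [-0.1, -0.1, 0.7]
grip_width: 0.535
grip_force: 0.0
```

Run:
```python
from h import *
st(); Rt=bailR(.3)
plan(bar0+Rt.apply([0,0,.019]),Rt)
```

```text
t 15.15 q [-0.107  0.102 -0.272  1.941  0.164  0.899  1.046] TCPjar [  2.1 206.1  91.5] yang -1.569 axdot 0.9579 F [-0.1  -0.15 -0.66] T [-0.135  0.08   0.056] grip 46.6 0.0
dp now [0.0059 0.005  0.0069] dp after turn [0.0059 0.005  0.007 ] twist [-0.004   0.0088 -0.0027]
```

apply_moves:
  dp:
    - [0.003,0.004,0.005]
    - [0,0,0]
    - [0,0,0]
    - [0,0,0]
    - [0,0,0]
    - [0,0,0]
  twist:
    - [0,0,0]
    - [0,0,0]
    - [0,0,0]
    - [0,0,0]
    - [0,0,0]
    - [0,0,0]
  fingers: [1,1,1,1,1,1]

```text
time: 15.75
position: [0.5596, 0.1521, 0.1185]
tool_rot: [0.09, 2.908, -0.014]
ft_force: [0.5, 1.0, 1.0]
grip_width: 0.061
grip_force: 10.0
```

```bash
python3 s.py
```

```text
t 15.75 q [-0.113  0.108 -0.276  1.947  0.169  0.888  1.032] TCPjar [ -2.4 210.8  87.4] yang -1.569 axdot 0.9578 F [-0.67  1.06 -0.89] T [-0.458  0.096  0.038] grip 5.4 10.0
0.035
```

```bash
cat > arc.py <<'E'
from h import *
import sys
a0,a1,n=float(sys.argv[1]),float(sys.argv[2]),int(sys.argv[3])
s=ctrl.get_state(); Rc=R.from_rotvec(s['tool_rot']); g=inJ(s['position']-Rc.apply([0,0,.019]))
print('grasp jar',(g*1e3).round(1),'angle t',np.arctan2(g[2]-.14,g[1]-.072).round(3),'rad',np.hypot(g[2]-.14,g[1]-.072).round(4))
prev=np.zeros(3)
for t in np.linspace(a0,a1,n+1)[1:]:
    tgt=J([g[0],.072+.144*np.cos(t),.14+.144*np.sin(t)])
    d=Rc.inv().apply(tgt-J(g)); r=(d-prev).round(3); prev=prev+r; print(r.tolist(),end=', ')
E
python3 arc.py -0.25 0.87 10
```

```text
grasp jar [  3.1 210.8 105.6] angle t -0.243 rad 0.143
[0.004, 0.004, -0.014], [0.005, 0.001, -0.015], [0.004, -0.001, -0.016], [0.005, -0.002, -0.015], [0.004, -0.004, -0.015], [0.005, -0.006, -0.014], [0.004, -0.007, -0.014], [0.004, -0.009, -0.013], [0.003, -0.011, -0.012], [0.003, -0.012, -0.01],
```

apply_moves:
  dp:
    - [0.004,0.002,-0.014]
    - [0.005,0.001,-0.015]
    - [0.004,0,-0.016]
    - [0.005,-0.002,-0.015]
    - [0.004,-0.004,-0.015]
    - [0.005,-0.006,-0.014]
    - [0.004,-0.007,-0.014]
    - [0.004,-0.009,-0.013]
    - [0.003,-0.011,-0.012]
    - [0.003,-0.012,-0.01]
  twist:
    - [0,0,0]
    - [0,0,0]
    - [0,0,0]
    - [0,0,0]
    - [0,0,0]
    - [0,0,0]
    - [0,0,0]
    - [0,0,0]
    - [0,0,0]
    - [0,0,0]
  fingers: [1,1,1,1,1,1,1,1,1,1]
  newtons: 12

```text
time: 16.75
position: [0.4834, 0.1122, 0.2456]
tool_rot: [0.086, 2.909, -0.007]
ft_force: [-5.6, 9.4, 6.0]
grip_width: 0.062
grip_force: 12.0
```

```bash
python3 s.py; python3 arc.py 0.87 2 10
```

```text
t 16.75 q [-0.08  -0.184 -0.235  1.957  0.044  1.147  1.183] TCPjar [ -2.7 166.5 234.4] yang -1.57 axdot 0.9576 F [ 4.66  9.07 -7.21] T [-2.273  1.137  0.008] grip 5.4 12.0
-0.3
grasp jar [  2.8 166.4 252.6] angle t 0.873 rad 0.1469
[0.002, -0.015, -0.007], [0.002, -0.014, -0.008], [0.002, -0.014, -0.006], [0.002, -0.016, -0.005], [0.001, -0.016, -0.003], [0.0, -0.016, -0.001], [-0.0, -0.016, 0.0], [-0.001, -0.016, 0.002], [-0.001, -0.016, 0.004], [-0.002, -0.015, 0.006],
```

apply_moves:
  dp:
    - [0.003,-0.013,-0.01]
    - [0.002,-0.014,-0.008]
    - [0.002,-0.014,-0.006]
    - [0.002,-0.016,-0.005]
    - [0.002,-0.016,-0.003]
    - [0.001,-0.016,-0.001]
    - [0,-0.016,0]
    - [0,-0.016,0.002]
    - [-0.001,-0.016,0.004]
    - [-0.002,-0.015,0.006]
  twist:
    - [0,0.02,0]
    - [0,0.02,0]
    - [0,0.02,0]
    - [0,0.02,0]
    - [0,0.02,0]
    - [0,0,0]
    - [0,0,0]
    - [0,0,0]
    - [0,0,0]
    - [0,0,0]
  fingers: [1,1,1,1,1,1,1,1,1,1]

```text
time: 17.75
position: [0.4618, -0.0435, 0.2636]
tool_rot: [0.095, 3.006, -0.011]
ft_force: [2.7, 1.8, 0.4]
grip_width: 0.063
grip_force: 12.0
```

```bash
python3 s.py; python3 arc.py 2 3 10
```

```text
t 17.75 q [ 0.039 -0.2   -0.007  1.926  0.006  1.282  1.538] TCPjar [ -4.4   9.8 256.1] yang -1.569 axdot 0.9251 F [-2.57  1.96 -0.02] T [-0.527 -0.575  0.056] grip 5.5 12.0
-0.312
grasp jar [  2.8   9.8 273.7] angle t 2.006 rad 0.1474
[-0.004, -0.01, 0.009], [-0.003, -0.013, 0.007], [-0.003, -0.011, 0.008], [-0.004, -0.01, 0.01], [-0.004, -0.009, 0.01], [-0.005, -0.008, 0.011], [-0.005, -0.007, 0.012], [-0.005, -0.005, 0.012], [-0.005, -0.004, 0.013], [-0.005, -0.003, 0.013],
```

apply_moves:
  dp:
    - [-0.003,-0.011,0.006]
    - [-0.003,-0.013,0.007]
    - [-0.003,-0.011,0.008]
    - [-0.004,-0.01,0.01]
    - [-0.004,-0.009,0.01]
    - [-0.005,-0.008,0.011]
    - [-0.004,-0.007,0.012]
    - [-0.004,-0.005,0.012]
    - [-0.004,-0.004,0.012]
    - [-0.003,-0.003,0.01]
  twist:
    - [0,0,0]
    - [0,0,0]
    - [0,-0.02,0]
    - [0,-0.02,0]
    - [0,-0.02,0]
    - [0,-0.02,0]
    - [0,-0.02,0]
    - [0,-0.02,0]
    - [0,-0.02,0]
    - [0,-0.02,0]
  fingers: [1,1,1,1,1,1,1,1,1,1]

```text
time: 18.75
position: [0.5113, -0.1269, 0.1723]
tool_rot: [0.088, 2.85, -0.016]
ft_force: [-0.4, 4.2, 0.0]
grip_width: 0.062
grip_force: 12.0
```

```bash
python3 s.py; python3 arc.py 2.9 3.14 3
python3 - <<'E'
from h import *
a=get_image("side")[140:320,230:430,::-1];b=get_image("top")[160:340,200:400,::-1]
cv2.imwrite("pics/c4.png",np.hstack([cv2.resize(x,(400,360),interpolation=cv2.INTER_CUBIC) for x in(a,b)]))
E
```

```text
t 18.75 q [ 0.102 -0.123  0.113  2.068 -0.035  0.908  1.743] TCPjar [ -3.  -70.5 149.9] yang -1.569 axdot 0.9729 F [ 0.66  4.2  -0.25] T [-0.924  0.302  0.066] grip 5.4 12.0
-0.097
grasp jar [  1.4 -70.4 168.3] angle t 2.945 rad 0.1452
[-0.001, 0.0, 0.005], [-0.003, -0.001, 0.011], [-0.003, -0.0, 0.011],
```

View pics/c4.png

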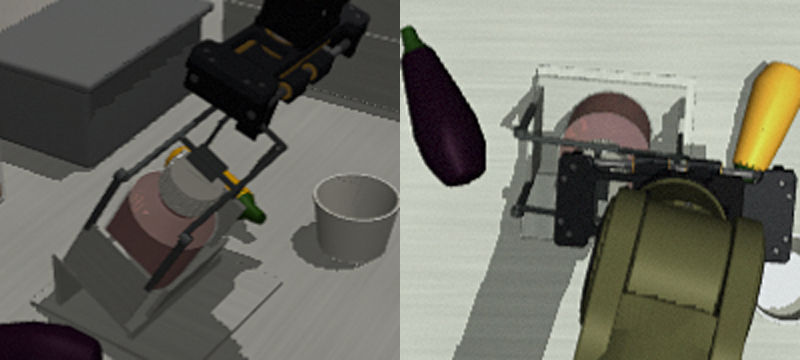

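The bail is over the lid with its bar about 28 mm above the hooks (side panel: bar corner at about (285,148), pad over the lid at (210,160)). Next I lower it along the jar axis.

apply_moves:
  dp:
    - [-0.002,0.001,0.007]
    - [-0.002,0,0.008]
    - [-0.001,0,0.006]
    - [-0.001,0,0.004]
    - [0,0,0]
  twist:
    - [0,0,0]
    - [0,0,0]
    - [0,0,0]
    - [0,0,0]
    - [0,0,0]
  fingers: [1,1,1,1,1]

```text
time: 19.35
position: [0.5236, -0.1296, 0.1508]
tool_rot: [0.091, 2.852, -0.022]
ft_force: [-2.1, -4.8, -0.9]
grip_width: 0.059
grip_force: 12.0
```

```bash
python3 s.py; python3 arc.py 3.14 3.14 1
```

```text
t 19.35 q [ 0.099 -0.073  0.116  2.069 -0.038  0.859  1.744] TCPjar [ -2.9 -72.5 125. ] yang -1.569 axdot 0.9725 F [ 2.03 -4.92  0.4 ] T [1.039 0.74  0.043] grip 5.1 12.0
0.046
grasp jar [  1.5 -72.4 143.5] angle t 3.117 rad 0.1444
[-0.001, 0.0, 0.003],
```

apply_moves:
  dp:
    - [0,-0.001,0.002]
    - [-0.001,0,0.002]
    - [0,0,0]
  twist:
    - [0,0,0]
    - [0,0,0]
    - [0,0,0]
  fingers: [1,1,1]
  newtons: 30

```text
time: 19.65
position: [0.5243, -0.1297, 0.15]
tool_rot: [0.09, 2.854, -0.019]
ft_force: [-22.0, 0.9, 24.4]
grip_width: 0.054
grip_force: 30.0
```

```bash
python3 s.py; python3 arc.py 3.14 3.14 1
```

```text
t 19.65 q [ 0.1   -0.069  0.117  2.066 -0.041  0.861  1.747] TCPjar [ -2.8 -72.6 124.1] yang -1.569 axdot 0.972 F [ 14.23  -0.6  -29.59] T [1.560e-01 3.382e+00 3.000e-03] grip 4.7 30.0
0.054
grasp jar [  1.7 -72.5 142.5] angle t 3.124 rad 0.1445
[-0.001, 0.0, 0.002],
```

apply_moves:
  dp:
    - [0.001,0,0.002]
    - [0,0,0]
  twist:
    - [0,0,0]
    - [0,0,0]
  fingers: [1,1]

```text
time: 19.85
position: [0.5247, -0.1297, 0.1495]
tool_rot: [0.09, 2.851, -0.019]
ft_force: [-25.8, 1.4, 31.4]
grip_width: 0.055
grip_force: 30.0
```

```bash
python3 s.py; python3 arc.py 3.14 3.14 1;  python3 - <<'E'
from h import *
a=get_image("side")[160:260,280:400,::-1]
cv2.imwrite("pics/c5.png",cv2.resize(a,(720,600),interpolation=cv2.INTER_CUBIC))
E
```

```text
t 19.85 q [ 0.1   -0.07   0.117  2.068 -0.042  0.857  1.748] TCPjar [ -2.7 -72.5 123.5] yang -1.569 axdot 0.9726 F [ 15.81  -0.35 -37.44] T [-0.022  3.689  0.072] grip 4.7 30.0
0.038
grasp jar [  1.8 -72.4 141.9] angle t 3.128 rad 0.1444
[-0.0, 0.0, 0.002],
```

View pics/c5.png

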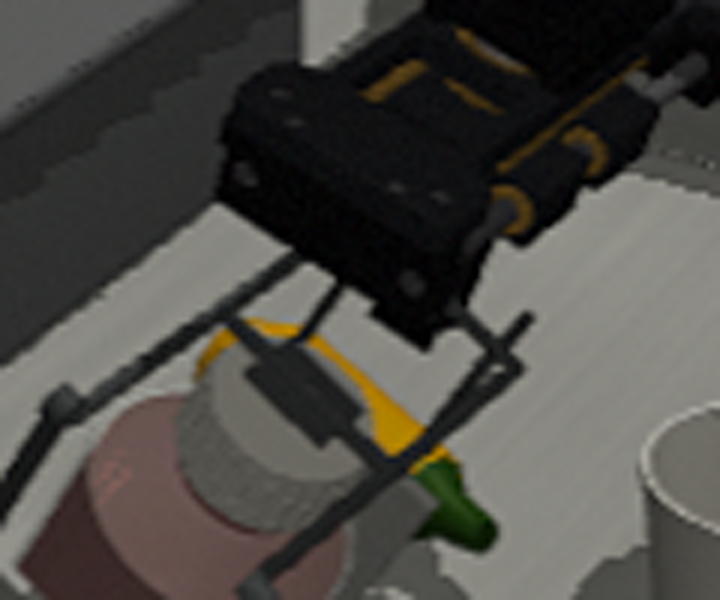

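apply_moves:
  dp:
    - [0,0,0.002]
    - [0,0,0.002]
    - [0,0,0]
  twist:
    - [0,0,0]
    - [0,0,0]
    - [0,0,0]
  fingers: [1,1,1]

```text
time: 20.2
position: [0.527, -0.1299, 0.1473]
tool_rot: [0.09, 2.848, -0.019]
ft_force: [-28.3, 1.9, 37.0]
grip_width: 0.056
grip_force: 30.1
```

```bash
python3 s.py; python3 arc.py 3.14 3.14 1
```

```text
t 20.2 q [ 0.1   -0.064  0.117  2.069 -0.043  0.848  1.749] TCPjar [ -1.7 -72.6 120.4] yang -1.569 axdot 0.9733 F [ 16.5   -0.06 -43.57] T [-0.055  3.535  0.05 ] grip 4.9 30.1
0.046
grasp jar [  2.7 -72.5 138.8] angle t -3.134 rad 0.1445
[0.0, 0.0, -0.001],
```

apply_moves:
  dp:
    - [0,0,0]
    - [0,0,0]
    - [0,0,0]
    - [0,0,-0.01]
    - [0,0,-0.015]
    - [0,0,-0.015]
    - [0,0,-0.005]
    - [0,0,0]
  twist:
    - [0,0,0]
    - [0,0,0]
    - [0,0,0]
    - [0,0,0]
    - [0,0,0]
    - [0,0,0]
    - [0,0,0]
    - [0,0,0]
  fingers: [0.75,0.75,0.75,0.75,0.75,0.75,1,1]

```text
time: 21.0
position: [0.5152, -0.1272, 0.1859]
tool_rot: [0.088, 2.847, -0.018]
ft_force: [-0.8, -0.4, -0.8]
grip_width: 0.146
grip_force: 0.0
```

```bash
python3 s.py
python3 - <<'E'
from h import *
cv2.imwrite("pics/side6.png",get_image("side")[:,:,::-1]); a=cv2.imread("pics/side6.png")[170:270,280:400]
cv2.imwrite("pics/c6.png",cv2.resize(a,(720,600),interpolation=cv2.INTER_CUBIC))
E
```

```text
t 21.0 q [ 0.101 -0.128  0.112  2.045 -0.032  0.933  1.739] TCPjar [  7.2 -70.6 159.7] yang -1.57 axdot 0.9736 F [ 0.95 -0.47  0.5 ] T [-0.084  0.265  0.045] grip 12.7 0.0
0.002
```

View pics/c6.png

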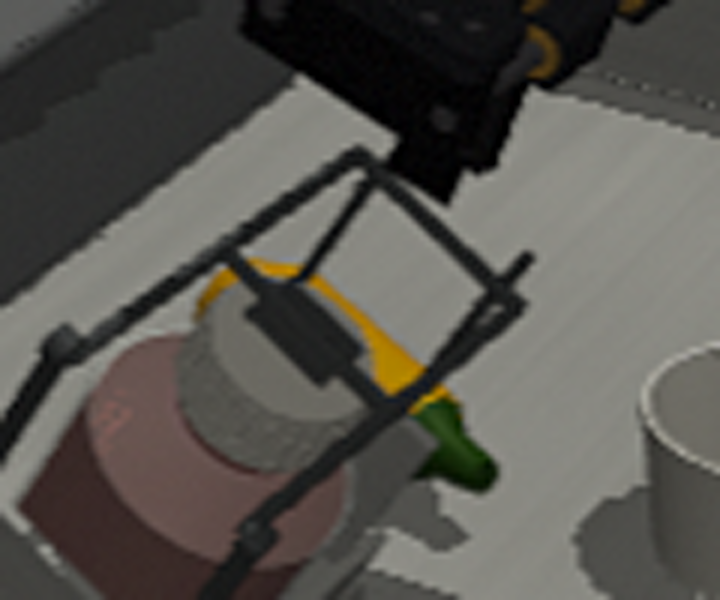

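Run:
```python
from h import *
print('hinge',proj("side",[J([-.0345,.072,.14])]).round(1),'obs 323,260')
for t in (2.95,3.0,3.05,3.1,3.1416):
    print(t,proj("side",[J([s,.072+.144*np.cos(t),.14+.144*np.sin(t)]) for s in(-.0345,.0345)]).round(1).tolist(),'obs 366.7,220.5  339.5,195.8')
```

```text
hinge [[321.1 257.3]] obs 323,260
2.95 [[372.3, 211.7], [344.8, 185.8]] obs 366.7,220.5  339.5,195.8
3.0 [[370.7, 213.8], [343.5, 188.0]] obs 366.7,220.5  339.5,195.8
3.05 [[369.1, 215.9], [342.0, 190.3]] obs 366.7,220.5  339.5,195.8
3.1 [[367.3, 218.2], [340.4, 192.6]] obs 366.7,220.5  339.5,195.8
3.1416 [[365.8, 220.1], [339.0, 194.6]] obs 366.7,220.5  339.5,195.8
```

apply_moves:
  dp:
    - [0,-0.001,0.005]
    - [0,0,0.005]
    - [0,0,0.004]
    - [0,0,0.003]
    - [0,0,0.002]
    - [0,0,0]
  twist:
    - [0,0,0]
    - [0,0,0]
    - [0,0,0]
    - [0,0,0]
    - [0,0,0]
    - [0,0,0]
  fingers: [1,1,1,1,1,1]

```text
time: 21.65
position: [0.5195, -0.1287, 0.1686]
tool_rot: [0.089, 2.85, -0.017]
ft_force: [-13.2, 1.5, 17.7]
grip_width: 0.008
grip_force: 10.3
```

```bash
python3 s.py
```

```text
t 21.65 q [ 0.101 -0.101  0.115  2.056 -0.038  0.898  1.745] TCPjar [  2.3 -71.8 142.6] yang -1.569 axdot 0.9729 F [  7.64   0.58 -20.75] T [-0.358  1.937  0.011] grip 0.7 10.3
0.01
```

apply_moves:
  dp:
    - [0,0,0.002]
    - [0,0,0.002]
    - [0,0,0]
  twist:
    - [0,0,0]
    - [0,0,0]
    - [0,0,0]
  fingers: [1,1,1]

```text
time: 21.95
position: [0.5203, -0.1287, 0.1676]
tool_rot: [0.089, 2.85, -0.016]
ft_force: [-26.3, 3.7, 35.3]
grip_width: 0.006
grip_force: 21.8
```

```bash
python3 s.py
```

```text
t 21.95 q [ 0.101 -0.098  0.116  2.056 -0.039  0.895  1.746] TCPjar [  2.5 -71.8 141.3] yang -1.569 axdot 0.973 F [ 15.24   1.92 -41.45] T [-0.69   3.741  0.067] grip 0.5 21.8
-0.003
```

apply_moves:
  dp:
    - [0,0,-0.01]
    - [0,0,-0.015]
    - [0,0,-0.015]
    - [0,0,-0.015]
    - [0,0,-0.01]
    - [0,-0.02,0]
    - [0,-0.03,0]
    - [0,-0.03,0]
    - [0,0,0]
    - [0,0,0]
  twist:
    - [0,0,0]
    - [0,0,0]
    - [0,0,0]
    - [0,0,0]
    - [0,0,0]
    - [0,0.03,0]
    - [0,0.03,0]
    - [0,0.03,0]
    - [0,0,0]
    - [0,0,0]
  fingers: [1,1,1,1,1,1,1,1,1,1]

```text
time: 22.95
position: [0.4976, -0.2072, 0.2247]
tool_rot: [0.093, 2.94, -0.013]
ft_force: [-0.9, 1.0, 0.4]
grip_width: 0.002
grip_force: 0.0
```

```bash
python3 s.py
python3 - <<'E'
from h import *
a=get_image("side")[150:330,240:440,::-1];b=get_image("top")[160:340,200:400,::-1]
cv2.imwrite("pics/c7.png",np.hstack([cv2.resize(x,(400,360),interpolation=cv2.INTER_CUBIC) for x in(a,b)]))
E
```

```text
t 22.95 q [ 0.16  -0.068  0.217  1.893 -0.05   1.123  1.903] TCPjar [  15.5 -151.5  199.8] yang -1.568 axdot 0.9483 F [ 0.81  0.91 -0.58] T [-0.147  0.107  0.045] grip 0.2 0.0
0.043
```

View pics/c7.png

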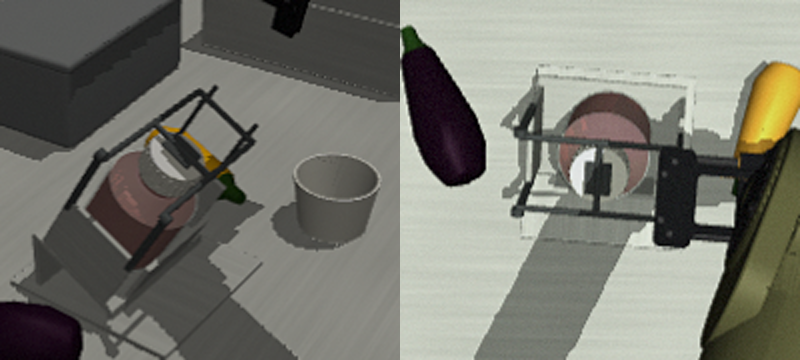

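The bail lies level over the lid with its bar in the hooks (side panel: bar from (205,93) to (250,145)). The gripper is clear, and the aubergine, squash and tub are where they started.

```bash
python3 -c "
from bench import ctrl
print(ctrl.close_job())"
```

```text
the job is handed in; nothing more can be done
None
```

The job is handed in at about 23 s: the lid is snug, about 0.23 rad past its gasket judging by torque, and the bail's end bar is pressed home in the hooks; the vegetables and tub were not touched, but joint 2 read up to 0.002 rad past its -0.3 limit during the lid approach and retreat.

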